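# Close the slide folder and tuck its flap

### The arm

A 6-joint arm with a two-finger parallel gripper is mounted at the origin on a cart in front of the work surface, level with it; the furniture and walls round the work are solid. World frame = base frame: x ahead of the robot, y to its left, z up, the work surface at z = 0. Lengths are in mm, angles in rad, forces in N, time in s.
With the tool pointing down it reaches from about 325 to 900 mm from the base axis. Payload 3.5 kg.
Tool frame: the origin (TCP) lies between the finger pads; the fingertips stand 11 mm ahead of it and the grasp point (between the pads) lies 8 mm behind it; z points along the fingers, y is the line along which they close (so a half turn about z gives the same grasp; the last joint's range is limited). The gripper opens to 85 mm and grips with 20 to 120 N. Pads are 22 mm wide; open, the fingers measure 114 mm over their backs; the gripper's body (76 mm by 85 mm) begins 54 mm behind the grasp point. The pads swing forward as they close: fully open they stand 13 mm farther back than shut.
Start: joints at [-1.253, 0.276, -0.026, 1.268, 0, 1.467], TCP at [255.295, -570.479, 219.413] pointing down, gripper open.
Joint ranges: [-3.12, 3.12], [-0.85, 1.88], [-1.08, 1.24], [-1.95, 2.15], [-1.57, 1.53], [-3.14, 3.14]. Speed limits (rad/s): [2.57, 2.57, 3.14, 3.14, 3.14, 3.14].

### API

Orientations are given as a 3x3 rotation matrix whose columns are the frame's x, y, z axes.
In Python, from bench import arm gives the robot as it stands.
- The arm moves only by the tool jog_arm, never from a script. Its argument "targets" is a list of rows, each an object of numbers: "dx", "dy", "dz": the shift along the tool's x, y, z in m; "twist": the turn about the tool's z in degrees; "grip": the opening, from 0 (shut) to 1 (fully open). In form: [{"dx": .., "dy": .., "dz": .., "twist": .., "grip": ..}, ...]. A call has 1 to 20 rows; each row is the pose to reach, as a shift and turn from the pose commanded when the call began, along the tool's axes at that moment; what a row does not reach only later rows make up. A row lasts 1/8 s, in which the tool goes at most 62.5 mm and 10.7 degrees, less where a joint would pass 70% of its speed; a pose out of reach is approached as far as the arm can. A call with a gripper value outside its range is refused whole. The fingers move at their own pace and stop on an object; "grip_force" is the grip in N (left out, the last holds). Time passes only in rows, so rows that repeat a pose let the fingers close. It gives the time, the measured TCP pose, the force, the opening and the grip force at its end, in the units of the state.
- arm.sense(): the state, without advancing time (a new reading comes with each control period).
- arm.snapshot(name): name is "scene" or "top"; returns a dict with "pixels" (480x640x3 uint8, blue, green, red), "K" (3x3 intrinsics, pixels), "world_from_camera" (4x4, takes a point from camera to world coordinates). Camera axes: x right, y up, looking along -z (the intrinsics and any distortion apply to the point x, -y, -z); pixel columns grow to the right and rows downward; lengths in mm; the calibration is good to about 2 mm. A picture is of the moment at which its call begins. There is no depth.
- arm.close_job(): hands the job in; it is judged then, once.
The state is a dict: "t": time; "joint_positions": joint angles; "qd": joint speeds; "joint_efforts": joint torques, N m; "position": TCP position; "tcp_rot": TCP orientation; "force": force on the tool from outside, world axes, zero at the start; "ft_torque": the same for the moment, N m; "width": opening from 0.0 (shut) to 1.0 (fully open); "grip_force": force on a finger pad.
Only numpy, scipy, OpenCV 4.12 (cv2) and the standard library are available. Lean on these libraries where they do the work, as an engineer would, in place of code of your own. Each camera call takes 0.05 s, during which the arm holds its last target. There are 200 camera calls.

### The job

Close the open slide folder without gripping or lifting anything, using only the fingertips: bend the narrow tuck tab inward along its crease, push the cover over onto the slides, and press it down so that the tab's edge slides in beneath the metal strip along the front. Finish with the cover flat and the tab tucked fully under the strip, take the hand away, and leave the folder lying about where it is and the things around it alone.

Things in the scene. Friction and masses are not known exactly. Their poses are not given: they have to be found in the camera images.
- folder: open brown-board folder for three microscope slides, 131 (x) x 108 (y) x 21 mm, 0.38 kg, lying loose, spine to the right or far right as the robot sees it, metal strip to the left or near left. Origin: underside, 62 mm in front of the hinge line; +x points from the front edge to the spine, z up. Tray 10 mm thick. A bright metal retaining strip runs along the whole front edge (-x side)
- hinge_line (a point): middle of the cover's hinge line, at the spine, 62 mm behind the folder's origin and 12.5 mm above the table; the hinge line runs along the folder's y
- cover (a joint): angle of the cover about the hinge: 0 = closed, flat on the tray; 1.57 = upright; larger = leaning back, away from the strip; range 0 to 2.3. The cover is a board 90 mm from hinge to crease, 104 mm wide, 3 mm thick; its friction hinge (0.05 N m) stays wherever it is left
- crease (a point): middle of the crease joining the tab to the cover's free edge, on the cover's outer face, 90 mm from the hinge line. With the tab fully bent this stands about 27 mm above the tray when the tab's edge lands on the tray; pressing the cover down beside it (a few N) then flattens the fold and slides the edge in under the lip. Flat, the cover's top is 14 mm above the table
- tuck_tab (a joint): bend of the tuck tab at the crease: 0 = in line with the cover, growing as it bends inward, toward the slides; stop at 1.2. The crease is easier to bend (0.007 N m) than the hinge is to turn and stays as left: a push from behind high on the tab bends the tab first, a push below the crease moves the cover alone
- tab_edge (a point): middle of the tab's free edge, 32 mm from the crease; the tab is 46 mm wide, in the middle of the cover's edge, and 2.5 mm thick. With the tab bent by 1.1 rad or more this edge comes down on the tray just short of the strip's flare; bent less, it strikes on top of the strip. Tucked, it lies 7 mm in from the lip's inner edge
- strip_mouth (a point): middle of the inner edge of the strip's flat lip, on its underside, 16 mm above the table, 115 mm in front of the hinge line. The lip covers 10 mm from here to the strip's front wall; the gap under it is 6 mm high, open toward the hinge. From here the metal flares up toward the hinge, ending 111 mm in front of the hinge line, 21 mm above the table
- tweezers: steel tweezers 124 mm long, 10 mm high, lying beside the folder, on the side away from the robot (+y of the folder); origin: underside, middle
- cover_glass_box: small white box 33 x 33 x 19 mm standing close in front of the folder's metal strip; origin: underside, middle
- petri: flat clear dish with lid, 60 mm across, 15 mm high, to the right behind the folder; origin: underside, middle
- objective_can: clear can with black screw lid, 45 mm across, 64 mm high, at the back; origin: underside, middle
- vial: small white dropper bottle, 22 mm across, 51 mm high, behind the folder on the right; origin: underside, middle
- lens_tissue: booklet 65 x 100 x 6 mm lying in front of the lamp box at the left edge of the table; origin: underside, middle

How it is judged (in metres and radians):
At the end, for the whole second after the job is handed in: The cover lies flat (its angle under 0.07 rad), the tab's edge is below the underside of the metal lip and at least 4 mm in under it, and the folder rests level on the table (value of joint cover below 0.07 rad and x of tab_edge in the frame of strip_mouth below -0.004 m and z of tab_edge in the frame of strip_mouth below 0 m and linear speed of folder below 0.01 m/s and height (world z) of folder below 0.004 m and angle between folder's own z axis and vertical below 0.03 rad); the robot touches nothing.
It fails at once if the folder is lifted or tipped (height (world z) of folder above 0.012 m or angle between folder's own z axis and vertical above 0.12 rad).
It fails at once if the folder is shoved more than 20 mm from its place (distance of folder from where it was at the start of the episode above 0.02 m).
It fails at once if the folder is gripped or pressed with more than 40 N (contact force between the fingers and folder above 40 N).
It fails at once if one of the things around is moved by more than 20 mm (distance of any of tweezers, cover_glass_box, petri, objective_can, vial, lens_tissue from where it was at the start of the episode above 0.02 m).
It also fails if it takes over 45 s, if anything falls off the work surface, if the arm or the gripper's body presses on something with over 40 N, if the wrist force passes 120 N, or if a joint passes its speed limit or range.

## Working session

There is one attempt and no reset: what is moved stays moved. The work goes in short steps, Python scripts to look and compute and a tool call to move; the robot and the scene stay as the last step left them, time stands still between calls to the robot, and variables do not carry over. Pictures are saved under pics/ and viewed, at most 10 in all, crops included, and the job is handed in when it is done.

Besides the shell and the picture viewer there is one more tool, called after "Emit:" by a JSON object that holds its "fn" and its "kwargs", one argument or row to a line. jog_arm: Moves the arm, as the interface text tells. Its arguments: {"type":"object","properties":{"targets":{"type":"array","items":{"type":"object","properties":{"dx":{"type":"number"},"dy":{"type":"number"},"dz":{"type":"number"},"twist":{"type":"number"},"grip":{"type":"number"}}}},"grip_force":{"type":"number"}},"required":["targets"]}

```bash
ls; mkdir -p pics; python3 - <<'E'
from bench import arm
import cv2,numpy as np,pickle
s=arm.sense();print({k:np.round(v,3) for k,v in s.items()})
for n in("scene","top"):
    d=arm.snapshot(n);cv2.imwrite(f"pics/{n}0.png",d["pixels"]);pickle.dump(d,open(f"{n}0.pkl","wb"));print(n,np.round(d["K"],1).tolist(),np.round(d["world_from_camera"],3).tolist(),[k for k in d])
E
```

```text
pics
{'t': np.float64(0.0), 'joint_positions': array([-1.253,  0.277, -0.028,  1.268,  0.   ,  1.467]), 'qd': array([ 0.   , -0.001,  0.001,  0.001,  0.   , -0.001]), 'joint_efforts': array([ 0.0000e+00, -4.4551e+01,  2.9520e+01,  1.6000e-02, -0.0000e+00,
       -0.0000e+00]), 'position': array([ 255.033, -569.69 ,  218.226]), 'tcp_rot': array([[ 0.913,  0.408, -0.001],
       [ 0.408, -0.913,  0.002],
       [ 0.   , -0.002, -1.   ]]), 'force': array([-0.868,  0.607,  0.349]), 'ft_torque': array([0.005, 0.002, 0.04 ]), 'grip_force': np.float64(0.0), 'width': np.float64(1.003)}
scene [[541.0, 0.0, 315.7], [0.0, 541.0, 243.0], [0.0, 0.0, 1.0]] [[-0.757, 0.391, -0.523, -23.536], [-0.653, -0.457, 0.603, 839.546], [-0.003, 0.799, 0.602, 687.863], [0.0, 0.0, 0.0, 1.0]] ['pixels', 'K', 'world_from_camera']
top [[446.7, 0.0, 316.0], [0.0, 446.7, 236.6], [0.0, 0.0, 1.0]] [[-0.021, 0.983, -0.183, 398.419], [-1.0, -0.021, -0.0, 192.834], [-0.004, 0.183, 0.983, 890.883], [0.0, 0.0, 0.0, 1.0]] ['pixels', 'K', 'world_from_camera']
```

View pics/scene0.png

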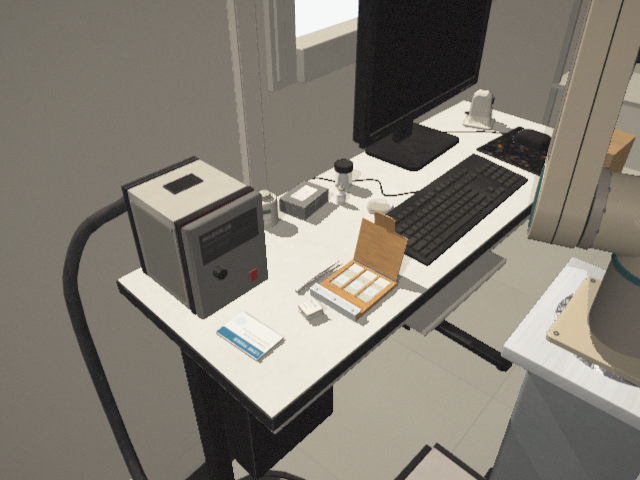

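View pics/top0.png

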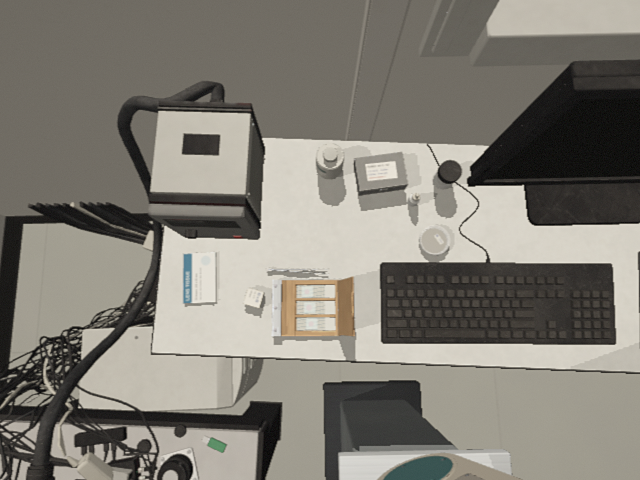

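The folder's strip is at about u=277 in the top view, and its spine and upright cover at about u=340–354. The cover-glass box is at (254,300), the tweezers at (297,271) and the keyboard from u=381. I'll zoom in on both views.

```bash
python3 - <<'E'
import cv2,numpy as np
a=cv2.imread("pics/top0.png")[255:355,235:395];b=cv2.imread("pics/scene0.png")[200:330,280:420]
a=cv2.resize(a,None,fx=5,fy=5,interpolation=cv2.INTER_CUBIC)[:500,:800]
cv2.imwrite("pics/topc.png",a)
cv2.imwrite("pics/scenec.png",cv2.resize(b,None,fx=4.5,fy=4.5,interpolation=cv2.INTER_CUBIC))
E
```

```text
(no output)
```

View pics/topc.png

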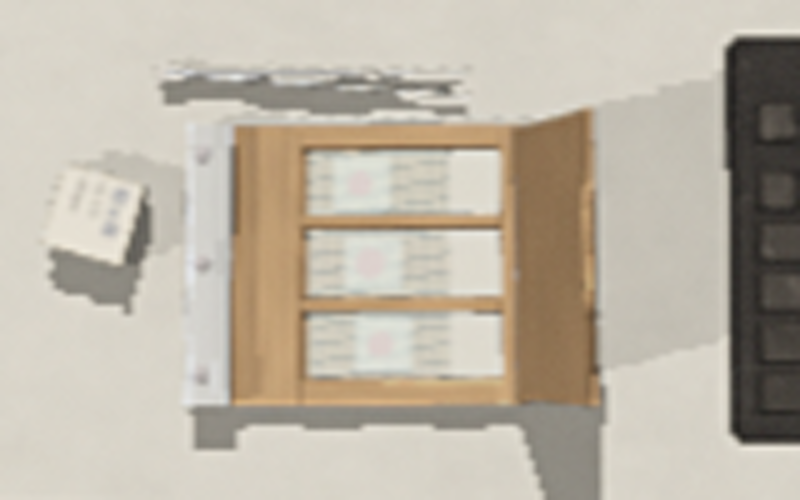

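View pics/scenec.png

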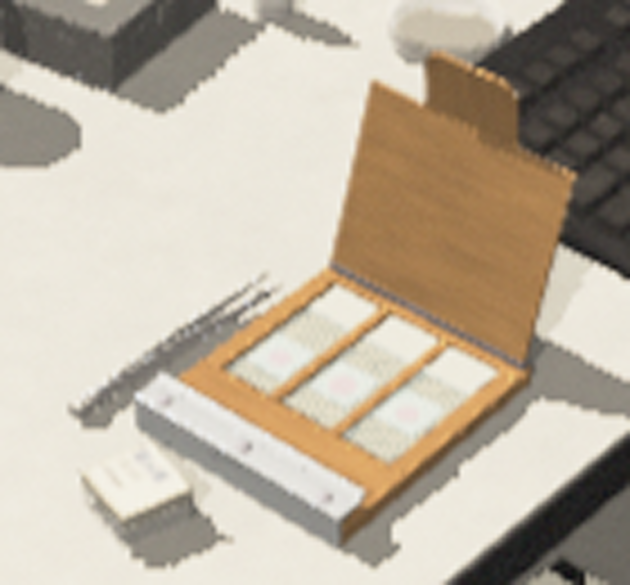

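The zoomed top view shows the strip's outer edge at crop u=186 (v=122 to 403), the hinge near u=515, and the cover's top edge at u=592–600. In the scene view the cover's top corners are at crop (375,80) and (575,178), the hinge ends at (332,268) and (525,365), and the tab is on top at (428..518, 52..92). Next I'll cast rays.

```bash
cat > h.py <<'E'
import numpy as np,pickle
D={n:pickle.load(open(f"{n}0.pkl","rb")) for n in("scene","top")}
def ray(n,u,v):
    d=D[n];K=d["K"];M=np.array(d["world_from_camera"])
    c=np.array([(u-K[0][2])/K[0][0],-(v-K[1][2])/K[1][1],-1.]);r=M[:3,:3]@c
    return M[:3,3],r/np.linalg.norm(r)
def plane(n,u,v,z):
    o,r=ray(n,u,v);return o+r*(z-o[2])/r[2]
def tri(p,q):
    (a,r),(b,s)=ray("scene",*p),ray("top",*q)
    t=np.linalg.lstsq(np.c_[r,-s],b-a,rcond=None)[0];P,Q=a+r*t[0],b+s*t[1]
    return (P+Q)/2,np.linalg.norm(P-Q)
def proj(n,P):
    d=D[n];K=d["K"];M=np.linalg.inv(np.array(d["world_from_camera"]))
    c=M[:3,:3]@P+M[:3,3];return np.array([K[0][0]*c[0]/-c[2]+K[0][2],K[1][1]*-c[1]/-c[2]+K[1][2]])
T=lambda u,v:((u+.5)/5-.5+235,(v+.5)/5-.5+255)
S=lambda u,v:((u+.5)/4.5-.5+280,(v+.5)/4.5-.5+200)
E
python3 - <<'E'
from h import *
np.set_printoptions(precision=1,suppress=True)
for m,p,z in [("strip outer near",(186,403),17),("strip outer far",(186,122),17),("strip flare near",(234,405),21),("strip flare far",(234,124),21),("spine near",(515,405),12.5),("spine far",(513,127),12.5)]:
    print(m,plane("top",*T(*p),z))
for m,p,z in [("strip near top outer",(338,517),17),("strip far top outer",(137,398),17),("near bottom",(343,543),0),("hinge far",(332,268),12.5),("hinge near",(525,362),12.5)]:
    print("S",m,plane("scene",*S(*p),z))
print("cover far",tri(S(375,80),T(592,108)))
for p in [(598,372),(600,390)]: print("cover near",tri(S(575,178),T(*p)))
for p in [(584,185),(592,185)]:print("tab far",tri(S(428,52),T(*p)))
for p in [(584,300),(592,300)]:print("tab near",tri(S(518,92),T(*p)))
# box, keyboard, tweezers
for m,p,z in [("box",(140,225),19),("boxl",(45,230),19),("kbd",(735,440),20),("kbdf",(730,45),20),("tw",(165,72),10),("tw2",(465,90),10)]: print(m,plane("top",*T(*p),z))
E
```

```text
strip outer near [371.4 281.6  17. ]
strip outer far [478.8 281.3  17. ]
strip flare near [370.4 262.9  21. ]
strip flare far [477.3 262.2  21. ]
spine near [367.8 155.6  12.5]
spine far [474.5 153.3  12.5]
S strip near top outer [371.9 280.1  17. ]
S strip far top outer [477.1 278.9  17. ]
S near bottom [371.6 276.2   0. ]
S hinge far [471.7 154.1  12.5]
S hinge near [371.  151.5  12.5]
cover far (array([472.8, 128.8,  99.7]), np.float64(0.7898942943553685))
cover near (array([377.2, 127.1,  92.9]), np.float64(9.747620480986287))
cover near (array([373.4, 128.3,  95.1]), np.float64(4.2637810151288935))
tab far (array([443.5, 134.6, 129.7]), np.float64(1.6757807388607366))
tab far (array([444.2, 132.2, 128.1]), np.float64(0.14393551643119662))
tab near (array([402.6, 134.3, 127.9]), np.float64(7.678154644209157))
tab near (array([403.2, 131.8, 126.3]), np.float64(6.198992795419232))
box [439.1 299.   19. ]
boxl [438.  335.8  19. ]
kbd [353.4  72.9  20. ]
kbdf [504.2  67.6  20. ]
tw [499.4 290.3  10. ]
tw2 [489.7 171.7  10. ]
```

The folder's +x runs along about −y world (yaw −1.4°). The hinge is at y≈153.5, centred on x≈423. The cover stands at about 1.85 rad, the crease is near y=128, z=98, and the tab is already bent by about 0.4. I'll shut the fingers, square the tool to the folder and park behind the cover.

Emit:
{"fn": "jog_arm", "kwargs": {
  "targets": [
    {"dx":0.414,"dy":-0.516,"dz":0.0,"twist":25.5,"grip":0},
    {"dx":0.414,"dy":-0.516,"dz":0.0,"twist":25.5,"grip":0},
    {"dx":0.414,"dy":-0.516,"dz":0.0,"twist":25.5,"grip":0},
    {"dx":0.414,"dy":-0.516,"dz":0.0,"twist":25.5,"grip":0},
    {"dx":0.414,"dy":-0.516,"dz":0.0,"twist":25.5,"grip":0},
    {"dx":0.414,"dy":-0.516,"dz":0.0,"twist":25.5,"grip":0},
    {"dx":0.414,"dy":-0.516,"dz":0.0,"twist":25.5,"grip":0},
    {"dx":0.414,"dy":-0.516,"dz":0.0,"twist":25.5,"grip":0},
    {"dx":0.414,"dy":-0.516,"dz":0.0,"twist":25.5,"grip":0},
    {"dx":0.414,"dy":-0.516,"dz":0.0,"twist":25.5,"grip":0},
    {"dx":0.414,"dy":-0.516,"dz":0.0,"twist":25.5,"grip":0},
    {"dx":0.414,"dy":-0.516,"dz":0.0,"twist":25.5,"grip":0},
    {"dx":0.414,"dy":-0.516,"dz":0.04,"twist":25.5,"grip":0},
    {"dx":0.414,"dy":-0.516,"dz":0.05,"twist":25.5,"grip":0},
    {"dx":0.414,"dy":-0.516,"dz":0.05,"twist":25.5,"grip":0}
  ]
}}

```text
t: 1.98
position: [421.2, 59.7, 168.8]
tcp_rot: [[1.0, -0.015, -0.002], [-0.015, -1.0, 0.007], [-0.002, -0.007, -1.0]]
force: [0.4, 0.3, 1.1]
width: 0.002
grip_force: 0.0
```

Emit:
{"fn": "jog_arm", "kwargs": {
  "targets": [
    {"dy":-0.01,"dz":0.02},
    {"dy":-0.02,"dz":0.043},
    {"dy":-0.02,"dz":0.043},
    {"dy":-0.02,"dz":0.043}
  ]
}}

```text
invalid input
```

```bash
cat > look.py <<'E'
import sys,cv2,numpy as np
from bench import arm
k=sys.argv[1];x,y=[int(v) for v in sys.argv[2:4]] if len(sys.argv)>2 else (270,190)
s=arm.sense();print(np.round(s["t"],2),np.round(s["position"],1),np.round(s["force"],2))
b=arm.snapshot("scene")["pixels"][190:330,280:440];a=arm.snapshot("top")["pixels"][235:355,235:395]
g=np.vstack([cv2.resize(b,(640,560)) [:, :],])
im=np.hstack([cv2.resize(b,(400,350),interpolation=2),cv2.resize(a,(400,300),interpolation=2).repeat(1,0) if 0 else cv2.copyMakeBorder(cv2.resize(a,(400,300),interpolation=2),0,50,0,0,0)])
cv2.imwrite(f"pics/{k}.png",im)
E
python3 look.py p1
```

```text
1.98 [421.2  59.7 168.8] [0.43 0.3  1.06]
```

View pics/p1.png

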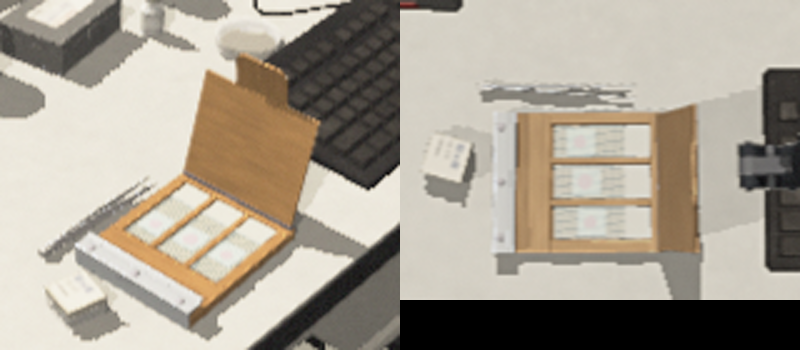

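The scene is undisturbed. In the top view the shut fingers show at crop (740–790,165), behind the cover. The move was refused because every row needs all five fields.

Emit:
{"fn": "jog_arm", "kwargs": {
  "targets": [
    {"dx":0,"dy":-0.01,"dz":0.02,"twist":0,"grip":0},
    {"dx":0,"dy":-0.02,"dz":0.043,"twist":0,"grip":0},
    {"dx":0,"dy":-0.02,"dz":0.043,"twist":0,"grip":0},
    {"dx":0,"dy":-0.02,"dz":0.043,"twist":0,"grip":0}
  ]
}}

```text
t: 2.58
position: [423.6, 69.0, 127.9]
tcp_rot: [[1.0, 0.0, 0.002], [0.0, -1.0, 0.016], [0.002, -0.016, -1.0]]
force: [-0.1, -0.2, 0.5]
width: 0.002
grip_force: 0.0
```

```bash
python3 look.py p2
```

```text
2.58 [423.6  69.  127.9] [-0.14 -0.19  0.51]
```

View pics/p2.png

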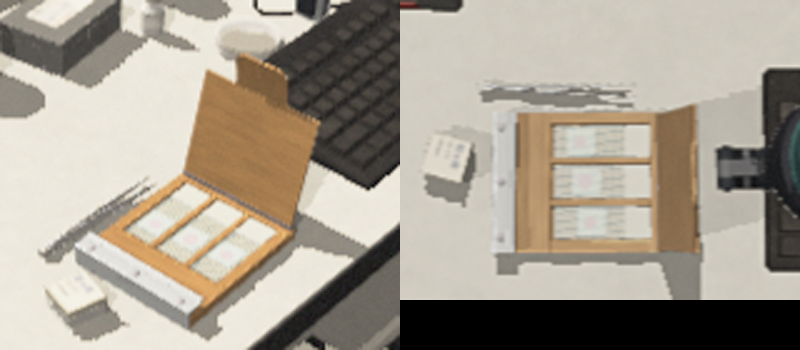

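Emit:
{"fn": "jog_arm", "kwargs": {
  "targets": [
    {"dx":0,"dy":0,"dz":0,"twist":0,"grip":0},
    {"dx":0,"dy":0,"dz":0,"twist":0,"grip":0}
  ]
}}

```text
t: 2.92
position: [422.9, 69.2, 127.0]
tcp_rot: [[1.0, 0.001, 0.001], [0.001, -1.0, 0.016], [0.001, -0.016, -1.0]]
force: [-0.0, 0.4, 0.1]
width: -0.003
grip_force: 0.0
```

```bash
python3 - <<'E'
from h import *
from bench import arm
for u,v in[(717,148),(717,188)]: print(plane("top",235+(u-400)/2.5,235+v/2.5,118))
s=arm.sense();print(s["position"],s["qd"],s["joint_positions"])
E
```

```text
[440.11064795 116.4867515  118.        ]
[412.99759853 117.56235303 118.        ]
[422.91476949  69.17057443 127.04516531] [ 0.00069989  0.00420073 -0.00519836 -0.0010053  -0.0001803   0.00063153] [-4.59941044e-04 -3.32786755e-03 -5.57378711e-01  1.01593230e+00
  1.60517713e-02  3.14061577e+00]
```

Joint 6 is at its limit, so the arm stopped short in y. A −90° twist gives an equivalent pusher (29 mm across the folder, 22 mm deep) with joint range to spare.

Emit:
{"fn": "jog_arm", "kwargs": {
  "targets": [
    {"dx":0,"dy":0,"dz":0,"twist":-90,"grip":0},
    {"dx":0,"dy":0,"dz":0,"twist":-90,"grip":0},
    {"dx":0,"dy":0,"dz":0,"twist":-90,"grip":0},
    {"dx":0,"dy":0,"dz":0,"twist":-90,"grip":0},
    {"dx":0,"dy":0,"dz":0,"twist":-90,"grip":0},
    {"dx":0,"dy":0,"dz":0,"twist":-90,"grip":0},
    {"dx":0,"dy":0,"dz":0,"twist":-90,"grip":0},
    {"dx":0,"dy":0,"dz":0,"twist":-90,"grip":0},
    {"dx":0,"dy":0,"dz":0,"twist":-90,"grip":0},
    {"dx":0,"dy":0,"dz":0,"twist":-90,"grip":0},
    {"dx":0,"dy":0,"dz":0,"twist":-90,"grip":0},
    {"dx":0,"dy":0,"dz":0,"twist":-90,"grip":0}
  ]
}}

```text
t: 4.42
position: [422.5, 69.2, 126.6]
tcp_rot: [[-0.0, 1.0, -0.0], [1.0, 0.0, 0.016], [0.016, -0.0, -1.0]]
force: [0.3, 0.2, 0.7]
width: -0.001
grip_force: 0.0
```

```bash
python3 look.py p3; python3 -c "
from bench import arm;print(arm.sense()['joint_positions'].round(3))"
```

```text
4.42 [422.5  69.2 126.6] [0.33 0.17 0.71]
[-0.    -0.003 -0.558  1.016  0.016  1.57 ]
```

View pics/p3.png

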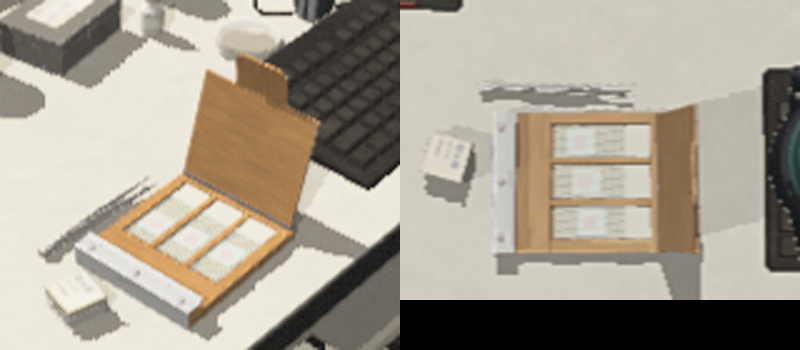

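The view is clear: the folder is untouched and the hand is out of the crop behind it. Tool x is now +y world. I'll push the tab high from behind.

Emit:
{"fn": "jog_arm", "kwargs": {
  "targets": [
    {"dx":0.03,"dy":0,"dz":0.001,"twist":0,"grip":0},
    {"dx":0.04,"dy":0,"dz":0.001,"twist":0,"grip":0},
    {"dx":0.046,"dy":0,"dz":0.001,"twist":0,"grip":0},
    {"dx":0.05,"dy":0,"dz":0.001,"twist":0,"grip":0},
    {"dx":0.054,"dy":0,"dz":0.002,"twist":0,"grip":0},
    {"dx":0.058,"dy":0,"dz":0.002,"twist":0,"grip":0},
    {"dx":0.061,"dy":0,"dz":0.003,"twist":0,"grip":0},
    {"dx":0.064,"dy":0,"dz":0.004,"twist":0,"grip":0},
    {"dx":0.067,"dy":0,"dz":0.004,"twist":0,"grip":0},
    {"dx":0.07,"dy":0,"dz":0.005,"twist":0,"grip":0},
    {"dx":0.073,"dy":0,"dz":0.005,"twist":0,"grip":0},
    {"dx":0.073,"dy":0,"dz":0.005,"twist":0,"grip":0}
  ]
}}

```text
t: 6.02
position: [422.5, 142.5, 122.8]
tcp_rot: [[-0.001, 1.0, -0.0], [1.0, 0.001, 0.016], [0.016, -0.0, -1.0]]
force: [0.3, 0.7, -0.6]
width: -0.001
grip_force: 0.0
```

```bash
python3 look.py p4
```

```text
6.02 [422.5 142.5 122.8] [ 0.27  0.72 -0.62]
```

View pics/p4.png

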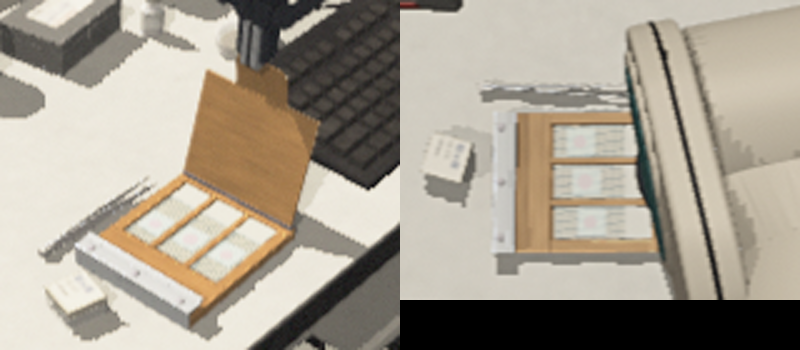

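The fingertip shows at scene crop (260,68), at the top of the tab, and the cover hasn't moved. I'll compare this with the predicted projections.

```bash
python3 - <<'E'
from h import *
np.set_printoptions(precision=0,suppress=True)
f=lambda P:(proj("scene",np.array(P,float))-[280,190])*2.5
print("tip front bottom @111",f([408,153.5,111]),f([437,153.5,111]),"@117",f([408,153.5,117]),f([437,153.5,117]))
for th in(1.85,1.7):
  for b in(0,.4,.8,1.2):
    c=np.array([153.5-90*np.cos(np.pi-th),12.5+90*np.sin(th)]);c=np.array([153.5+90*np.cos(th),12.5+90*np.sin(th)])
    e=c+32*np.array([np.cos(th-b),np.sin(th-b)])
    print(th,b,"crease far/near",f([446,*c]),f([400,*c]),"edge",f([446,*e]),f([400,*e]),e)
E
```

```text
tip front bottom @111 [258. 103.] [226.  88.] @117 [259.  96.] [227.  81.]
1.85 0 crease far/near [235.  82.] [285. 105.] edge [245.  43.] [296.  66.] [120. 130.]
1.85 0.4 crease far/near [235.  82.] [285. 105.] edge [235.  49.] [286.  72.] [133. 131.]
1.85 0.8 crease far/near [235.  82.] [285. 105.] edge [225.  61.] [276.  84.] [145. 127.]
1.85 1.2 crease far/near [235.  82.] [285. 105.] edge [216.  75.] [268.  99.] [154. 118.]
1.7 0 crease far/near [225.  87.] [276. 110.] edge [231.  49.] [282.  72.] [138. 133.]
1.7 0.4 crease far/near [225.  87.] [276. 110.] edge [221.  57.] [272.  81.] [150. 133.]
1.7 0.8 crease far/near [225.  87.] [276. 110.] edge [211.  70.] [263.  94.] [162. 127.]
1.7 1.2 crease far/near [225.  87.] [276. 110.] edge [204.  86.] [255. 110.] [170. 117.]
```

```bash
cat > asc.py <<'E'
import cv2,numpy as np,pickle
from bench import arm
def asc(im,u0,u1,v0,v1):
    h=cv2.cvtColor(im,cv2.COLOR_BGR2HSV)[v0:v1,u0:u1].astype(int)
    for j,r in enumerate(h):
        print(v0+j,"".join("#" if (s>90 and 5<H<25 and v>60) else ("f" if v<85 else ".") for H,s,v in r))
if __name__=="__main__":
    im=arm.snapshot("scene")["pixels"];cv2.imwrite("pics/cur.png",im)
    asc(im,350,412,190,245)
E
python3 - <<'E'
import cv2
from asc import asc
asc(cv2.imread("pics/scene0.png"),355,412,208,245)
E
python3 asc.py
```

```text
208 .......................................ffffffffffffffffff
209 ......................................fffffffffffffffffff
210 ....................................fffffffffffffffffffff
211 ...................................ffffffffffffffffffffff
212 .....................####........ffffffffffffffffffffffff
213 ....................########....fffffffffffffffffffffffff
214 ....................#########..ffffffffffffffffffffffffff
215 ....................#############.fffffffffffffffffffffff
216 ....................###############.fffffffffffffffffffff
217 ....................#################.fffffffffffffffffff
218 ........#...........##################.ffffffffffffffffff
219 ........###.........###################.fffffffffffffffff
220 .......######.......###################..ffffffffffffffff
221 .......########.....###################..ffffffffffffffff
222 .......##########...####################fffffffffffffffff
223 .......#################################fffffffffffffffff
224 .......#################################fffffffffffffffff
225 ......##################################ff
[... 4178 characters left out ...]
#################.ffffffffffff
235 .........##########################################..fffffffff
236 .........############################################..fffffff
237 .........##############################################.ffffff
238 ........##################################################ffff
239 ........##################################################.fff
240 ........#################################################...f.
241 ........#################################################.f.f.
242 .......##################################################.ffff
243 .......#################################################..ffff
244 .......#################################################.fffff
```

```bash
python3 - <<'E'
from h import *
np.set_printoptions(precision=1,suppress=True)
for px in [(383,218),(380,217),(386,215)]:
    o,r=ray("scene",*px)
    for y in (130,142,153): print(px,o+r*(y-o[1])/r[1])
for P in [(422,142.5,112),(422,142.5,122),(422,142.5,132),(411,142.5,200),(433,142.5,200)]: print(P,proj("scene",np.array(P)))
E
```

```text
(383, 218) [426.2 130.  119.5]
(383, 218) [418.5 142.  129.2]
(383, 218) [411.6 153.  138. ]
(380, 217) [432.9 130.  118.8]
(380, 217) [425.2 142.  128.4]
(380, 217) [418.1 153.  137.2]
(386, 215) [420.2 130.  128.9]
(386, 215) [412.7 142.  138.3]
(386, 215) [405.9 153.  147. ]
(422, 142.5, 112) [380.6 225.1]
(422, 142.5, 122) [381.  220.6]
(422, 142.5, 132) [381.4 216.1]
(411, 142.5, 200) [389.3 186.1]
(433, 142.5, 200) [379.  181.9]
```

```bash
python3 - <<'E'
import cv2
a=cv2.imread("pics/cur.png")[165:245,340:446]
a=cv2.convertScaleAbs(a,alpha=1.8,beta=20)
cv2.imwrite("pics/z5.png",cv2.resize(a,None,fx=7.4,fy=7.4,interpolation=cv2.INTER_NEAREST)[:600,:800])
E
```

```text
(no output)
```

View pics/z5.png

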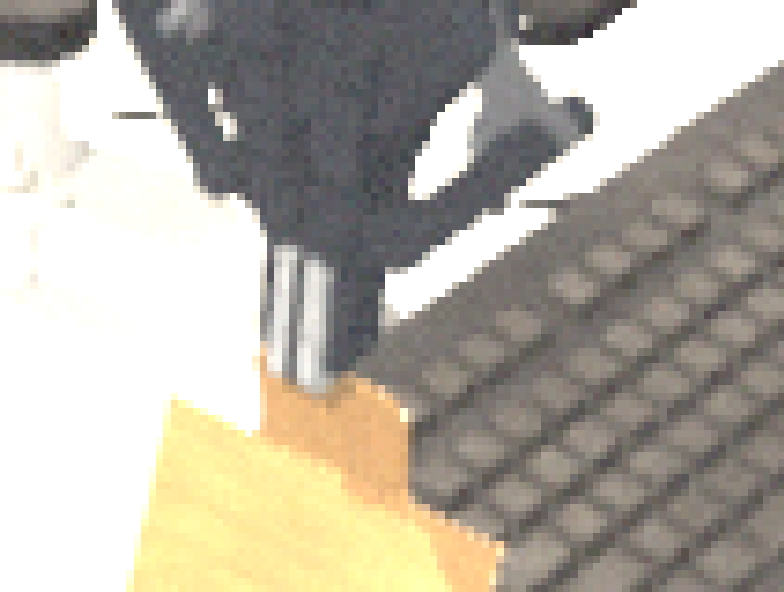

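The hand did not touch the tab. The fingertip hangs just above and in front of it, at zoomed (318,390) = pixel (383,218). So the tips are about 16–18 mm higher than the stated offset gives, and the tab wasn't moved. I'll retreat, go 16 mm lower and push again.

Emit:
{"fn": "jog_arm", "kwargs": {
  "targets": [
    {"dx":-0.02,"dy":0,"dz":-0.004,"twist":0,"grip":0},
    {"dx":-0.045,"dy":0,"dz":-0.004,"twist":0,"grip":0},
    {"dx":-0.045,"dy":0,"dz":0.01,"twist":0,"grip":0},
    {"dx":-0.045,"dy":0,"dz":0.016,"twist":0,"grip":0},
    {"dx":-0.035,"dy":0,"dz":0.016,"twist":0,"grip":0},
    {"dx":-0.025,"dy":0,"dz":0.016,"twist":0,"grip":0},
    {"dx":-0.018,"dy":0,"dz":0.016,"twist":0,"grip":0},
    {"dx":-0.012,"dy":0,"dz":0.016,"twist":0,"grip":0},
    {"dx":-0.012,"dy":0,"dz":0.016,"twist":0,"grip":0}
  ]
}}

```text
t: 7.3
position: [422.6, 131.1, 106.7]
tcp_rot: [[-0.002, 1.0, 0.0], [1.0, 0.002, 0.016], [0.016, 0.0, -1.0]]
force: [0.3, 0.7, 0.5]
width: 0.0
grip_force: 0.0
```

```bash
python3 - <<'E'
import cv2
from asc import asc
from bench import arm
im=arm.snapshot("scene")["pixels"];cv2.imwrite("pics/s6.png",im)
asc(im,355,410,200,242)
E
```

```text
200 .......................ffffffffffffffffffffffffffffffff
201 ........................fffffffffffffffffffffffff.fffff
202 ........................fffffffffffffffffffffffff.fffff
203 ........................f...ffffffffffffffffff.ffffffff
204 ........................f...ffffffffffffffffff.ffffffff
205 ........................f...f..ffffffffffffffffffffffff
206 ........................f...f...ffffffff.f.ffffffffffff
207 ........................f..ff...ffffffff...ffffffffffff
208 ........................f..ff...fffffffffffffffffffffff
209 ........................f..ff...fffffffffffffffffffffff
210 .......................ff..ff...fffffffffffffffffffffff
211 .......................ff..ff...fffffffffffffffffffffff
212 .......................ff..f....fffffffffffffffffffffff
213 .......................f...f....fffffffffffffffffffffff
214 .......................f...f....fffffffffffffffffffffff
215 .......................f...f....fffffffffffffffffffffff
216 .................#.........f...ffffffffffffffffffffffff
217 .................###.......f...ffffffffffffffffffffffff
218 ........#.......
[... 719 characters left out ...]
#######################..fffffffffffffff
231 .....##################################.fffffffffffffff
232 .....###################################.ffffffffffffff
233 ....######################################.ffffffffffff
234 ....########################################.ffffffffff
235 ....##########################################..fffffff
236 ....############################################..fffff
237 ...###############################################.ffff
238 ...##################################################ff
239 ...##################################################.f
240 ...#################################################...
241 ...#################################################.f.
```

The tab is now bending: its far corner has moved from (375,212) to (372,216) while the cover corner is unchanged. I'll keep going.

Emit:
{"fn": "jog_arm", "kwargs": {
  "targets": [
    {"dx":0.004,"dy":0,"dz":0.0,"twist":0,"grip":0},
    {"dx":0.008,"dy":0,"dz":0.001,"twist":0,"grip":0},
    {"dx":0.012,"dy":0,"dz":0.002,"twist":0,"grip":0},
    {"dx":0.012,"dy":0,"dz":0.002,"twist":0,"grip":0}
  ]
}}

```text
t: 7.85
position: [422.4, 142.8, 104.6]
tcp_rot: [[-0.001, 1.0, -0.0], [1.0, 0.001, 0.016], [0.016, -0.0, -1.0]]
force: [0.1, -0.2, -0.3]
width: 0.001
grip_force: 0.0
```

```bash
python3 - <<'E'
import cv2
from asc import asc
from bench import arm
im=arm.snapshot("scene")["pixels"];cv2.imwrite("pics/s7.png",im)
asc(im,345,410,208,245)
E
```

```text
208 ..............................ff..ffffffffffffffffff.ffffffffffff
209 ..............................f...f...fffffffffffffffffffffffffff
210 ..............................f...f...fffffffffffffffffffffffffff
211 ..............................f...f....ffffffffffffffffffffffffff
212 ..............................f...f...fffffffffffffffffffffffffff
213 ..............................f..ff...fffffffffffffffffffffffffff
214 ..............................f..ff...fffffffffffffffffffffffffff
215 ..............................f..ff...fffffffffffffffffffffffffff
216 ..............................f..ff...fffffffffffffffffffffffffff
217 ..............................f..ff...fffffffffffffffffffffffffff
218 ..................#...........f..f....fffffffffffffffffffffffffff
219 ..................###............f....fffffffffffffffffffffffffff
220 .................######..........f....fffffffffffffffffffffffffff
221 .................########........f....fffffffffffffffffffffffffff
222 .................###########.....f...ffffffffffffffffffffffffffff
223 .................##############.ff....ff..ffff
[... 789 characters left out ...]

235 ..............##########################################..fffffff
236 ..............############################################..fffff
237 ..............##############################################.ffff
238 .............##################################################ff
239 .............##################################################.f
240 .............#################################################...
241 .............#################################################.ff
242 .............#################################################.ff
243 ............##################################################.ff
244 ............#################################################.fff
```

The tab is bent to about 1.1–1.2, with its edge now inside the cover's silhouette. I'll keep pushing on it, so it reaches the stop first and then starts the cover over.

Emit:
{"fn": "jog_arm", "kwargs": {
  "targets": [
    {"dx":0.005,"dy":0,"dz":0.001,"twist":0,"grip":0},
    {"dx":0.01,"dy":0,"dz":0.001,"twist":0,"grip":0},
    {"dx":0.015,"dy":0,"dz":0.001,"twist":0,"grip":0},
    {"dx":0.02,"dy":0,"dz":0.001,"twist":0,"grip":0},
    {"dx":0.02,"dy":0,"dz":0.001,"twist":0,"grip":0}
  ]
}}

```text
t: 8.52
position: [422.4, 163.0, 104.0]
tcp_rot: [[-0.001, 1.0, -0.0], [1.0, 0.001, 0.016], [0.016, -0.0, -1.0]]
force: [0.5, 0.6, -0.8]
width: 0.001
grip_force: 0.0
```

```bash
python3 - <<'E'
import cv2
from asc import asc
from bench import arm
im=arm.snapshot("scene")["pixels"];cv2.imwrite("pics/s8.png",im)
asc(im,335,410,206,260)
E
```

```text
206 ...............................fffffffffffffffffffffffffffffffff.ffffffffff
207 ................................ffffffffffffffffffffffffffffffff.ffffffffff
208 ................................fffffffffffffffffffffffffffff.fffffffffffff
209 .................................ffffffffffffffffffffffffffff.fffffffffffff
210 .................................ffffffffffffffffffffffffffffffffffffffffff
211 ..................................fffffffffffffffffffffffffffffffffffffffff
212 ..................................f..ffffffffffffffffffffffffffffffffffffff
213 ..................................f..ffffffffffffffffffffffffffffffffffffff
214 ..................................f..ff..ffffffffffffffffffffffffffffffffff
215 ..................................f..ff...fffffffffffffffffffffffffffffffff
216 .................................ff..ff...fffffffffffffffffffffffffffffffff
217 .................................ff..f....fffffffffffffffffffffffffffffffff
218 .................................f...f....fffffffffffffffffffffffffffffffff
219 .................................f...f....ffffffffffffff
[... 2519 characters left out ...]
.....##############################################.ffffffff
252 ....................##############################################..fffffff
253 ....................##############################################....fffff
254 ...................###############################################.....ffff
255 ...................###############################################.......ff
256 ...................###############################################.........
257 ...................##############################################..........
258 ....................#############################################..........
259 .....................############################################..........
```

The cover corner has moved from (363,218) to (358,221), so the tab is on its stop and the cover has begun to turn (about 1.66 rad). I'll back off, drop below the crease and sweep the cover over along an arc.

Emit:
{"fn": "jog_arm", "kwargs": {
  "targets": [
    {"dx":-0.01,"dy":0,"dz":-0.012,"twist":0,"grip":0},
    {"dx":-0.03,"dy":0,"dz":-0.012,"twist":0,"grip":0},
    {"dx":-0.06,"dy":0,"dz":-0.01,"twist":0,"grip":0},
    {"dx":-0.06,"dy":0,"dz":0.01,"twist":0,"grip":0},
    {"dx":-0.06,"dy":0,"dz":0.027,"twist":0,"grip":0},
    {"dx":-0.05,"dy":0,"dz":0.027,"twist":0,"grip":0},
    {"dx":-0.035,"dy":0,"dz":0.027,"twist":0,"grip":0},
    {"dx":-0.025,"dy":0,"dz":0.027,"twist":0,"grip":0},
    {"dx":-0.014,"dy":0,"dz":0.027,"twist":0,"grip":0},
    {"dx":-0.007,"dy":0,"dz":0.027,"twist":0,"grip":0},
    {"dx":0,"dy":0,"dz":0.029,"twist":0,"grip":0},
    {"dx":0.007,"dy":0,"dz":0.032,"twist":0,"grip":0},
    {"dx":0.013,"dy":0,"dz":0.035,"twist":0,"grip":0},
    {"dx":0.019,"dy":0,"dz":0.038,"twist":0,"grip":0},
    {"dx":0.025,"dy":0,"dz":0.042,"twist":0,"grip":0},
    {"dx":0.025,"dy":0,"dz":0.042,"twist":0,"grip":0}
  ]
}}

```text
t: 10.58
position: [421.9, 188.6, 62.0]
tcp_rot: [[-0.001, 1.0, -0.001], [1.0, 0.001, 0.016], [0.016, -0.001, -1.0]]
force: [0.0, -0.5, 0.1]
width: -0.0
grip_force: 0.0
```

```bash
python3 - <<'E'
import cv2
from asc import asc
from bench import arm
print(arm.sense()["joint_positions"].round(2))
im=arm.snapshot("scene")["pixels"];cv2.imwrite("pics/s9.png",im)
asc(im[:,::2].copy(),155,205,215,320)
E
```

```text
[ 0.27  0.13 -0.57  0.86  0.02  1.84]
215 .................fffffffffffffffffffffffffffffffff
216 .................ffff.ffffffffffffffffffffffffffff
217 ..................fff.ffffffffffffffffffff.fffffff
218 ..................fff.fffffffffffffff.ffff.f.fffff
219 ..................fff.fffffffffffffff.ffffff..ffff
220 ..................fff..ffffffffffffffffffffff.ffff
221 ...................ff..fffffffffffffffffffffffffff
222 ...................fff.fffffffffffffffffffffffffff
223 ...................ffffffffffffffffff.ffffffffffff
224 ...................ffffffffffffffffff.ffffffffffff
225 ....................ffffffffffffffffffffffffffffff
226 ....................ffffffffffffffffffffffff.fffff
227 ....................ffffffffffffffff.fffffff.fffff
228 ....................ffffffffffffffffffffffffffffff
229 .....................fffffffffffffff.fffff.fffffff
230 .......................fffffffffffff.fffff.fffffff
231 .......................fffffffffffffffffffffffffff
232 ........................ffffffffffffffffffffffffff
233 ........................ffffffffffffffffffffffffff
234 .............
[... 4012 characters left out ...]
...............######..................f
308 ..........................####..................ff
309 ..........................####.................fff
310 ..........................###..................fff
311 ..........................###.................ffff
312 .........................###..................ffff
313 .........................###.................fffff
314 ........................###.................ffffff
315 ........................###.................ffffff
316 .......................###..................ffffff
317 .......................##..................fffffff
318 .......................#..................fffffff.
319 .......................#..................ffffff..
```

```bash
python3 - <<'E'
from h import *
np.set_printoptions(precision=0,suppress=True)
for th in(1.2,1.05,.9,.75,.6,.45,.3,0):
    c=lambda x,b=None:np.array([x,153.5+90*np.cos(th),12.5+90*np.sin(th)])
    e=lambda x,b:c(x)+np.array([0,32*np.cos(th-b),32*np.sin(th-b)])
    print(th,proj("scene",c(474)),proj("scene",c(372)),"edge1.2",proj("scene",e(446,1.2)),proj("scene",e(400,1.2)),e(423,1.2))
E
```

```text
1.2 [344. 232.] [389. 254.] edge1.2 [345. 246.] [365. 256.] [423. 218.  96.]
1.05 [340. 237.] [385. 260.] edge1.2 [341. 253.] [361. 264.] [423. 230.  86.]
0.9 [336. 243.] [381. 266.] edge1.2 [337. 261.] [357. 272.] [423. 240.  74.]
0.75 [332. 250.] [377. 273.] edge1.2 [334. 269.] [354. 280.] [423. 248.  60.]
0.6 [329. 256.] [374. 280.] edge1.2 [332. 277.] [352. 288.] [423. 254.  45.]
0.45 [327. 263.] [371. 286.] edge1.2 [330. 284.] [350. 295.] [423. 258.  30.]
0.3 [325. 269.] [369. 293.] edge1.2 [330. 291.] [349. 302.] [423. 259.  14.]
0 [324. 281.] [367. 305.] edge1.2 [331. 302.] [350. 314.] [423. 255. -17.]
```

The cover is at about 0.9 rad, as planned. I'll sweep it on to just above landing.

Emit:
{"fn": "jog_arm", "kwargs": {
  "targets": [
    {"dx":0.005,"dy":0,"dz":0.005,"twist":0,"grip":0},
    {"dx":0.01,"dy":0,"dz":0.01,"twist":0,"grip":0},
    {"dx":0.014,"dy":0,"dz":0.015,"twist":0,"grip":0},
    {"dx":0.018,"dy":0,"dz":0.021,"twist":0,"grip":0},
    {"dx":0.02,"dy":0,"dz":0.026,"twist":0,"grip":0},
    {"dx":0.021,"dy":0,"dz":0.029,"twist":0,"grip":0},
    {"dx":0.021,"dy":0,"dz":0.029,"twist":0,"grip":0}
  ]
}}

```text
t: 11.5
position: [422.0, 209.6, 33.4]
tcp_rot: [[-0.001, 1.0, -0.001], [1.0, 0.001, 0.016], [0.016, -0.001, -1.0]]
force: [0.3, 0.4, -0.3]
width: -0.003
grip_force: 0.0
```

```bash
python3 - <<'E'
import cv2
from bench import arm
im=arm.snapshot("scene")["pixels"]
a=cv2.convertScaleAbs(im[225:330,305:420],alpha=1.3,beta=10)
cv2.imwrite("pics/z10.png",cv2.resize(a,None,fx=5.5,fy=5.5,interpolation=cv2.INTER_CUBIC))
E
```

```text
(no output)
```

View pics/z10.png

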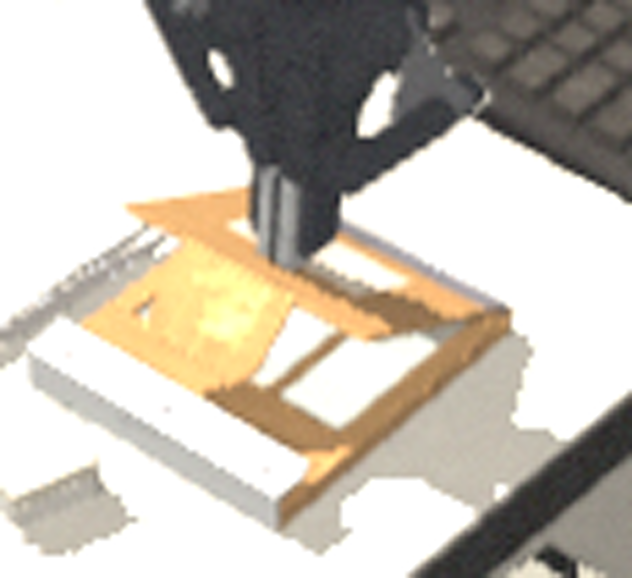

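The cover is at about 0.45 rad. The tab hangs fully bent, with its near edge corner at pixel (350,295), matching the 1.2 rad prediction just short of the strip. Next I'll step toward the crease and press straight down.

Emit:
{"fn": "jog_arm", "kwargs": {
  "targets": [
    {"dx":0,"dy":0,"dz":-0.004,"twist":0,"grip":0},
    {"dx":0.011,"dy":0,"dz":-0.004,"twist":0,"grip":0},
    {"dx":0.011,"dy":0,"dz":0.0,"twist":0,"grip":0},
    {"dx":0.011,"dy":0,"dz":0.003,"twist":0,"grip":0},
    {"dx":0.011,"dy":0,"dz":0.006,"twist":0,"grip":0},
    {"dx":0.011,"dy":0,"dz":0.009,"twist":0,"grip":0},
    {"dx":0.011,"dy":0,"dz":0.012,"twist":0,"grip":0},
    {"dx":0.011,"dy":0,"dz":0.012,"twist":0,"grip":0}
  ]
}}

```text
t: 12.55
position: [422.3, 220.7, 21.7]
tcp_rot: [[-0.0, 1.0, -0.001], [1.0, 0.001, 0.016], [0.016, -0.001, -1.0]]
force: [-0.6, -0.1, 0.2]
width: -0.001
grip_force: 0.0
```

Emit:
{"fn": "jog_arm", "kwargs": {
  "targets": [
    {"dx":0,"dy":0,"dz":0.002,"twist":0,"grip":0},
    {"dx":0,"dy":0,"dz":0.004,"twist":0,"grip":0},
    {"dx":0,"dy":0,"dz":0.006,"twist":0,"grip":0},
    {"dx":0,"dy":0,"dz":0.007,"twist":0,"grip":0}
  ]
}}

```text
t: 13.05
position: [422.6, 221.1, 14.9]
tcp_rot: [[-0.001, 1.0, 0.0], [1.0, 0.001, 0.016], [0.016, 0.0, -1.0]]
force: [0.5, -0.3, -0.0]
width: 0.002
grip_force: 0.4
```

```bash
python3 - <<'E'
import cv2
from asc import asc
from bench import arm
im=arm.snapshot("scene")["pixels"];cv2.imwrite("pics/s12.png",im)
asc(im[:,::2].copy(),152,202,250,312)
E
```

```text
250 ................ff..fffffffffffff..ffff.f.......ff
251 ................ff..ffffffffffff...ffff.ff.......f
252 ................ffffffffffffffff...fffffff........
253 ................ffffffffffffffff...fffffff........
254 .................fffffffffffffff..ffffffff........
255 .................ffffffffffffff...ffffffff........
256 .................ffffffffffffff...fffffff.........
257 .................ffffffffffffff...fffffff.........
258 ..................fffffffffffff...ffffff..........
259 ....................fffffffffff...fffff...........
260 ....................fffffffffff..ffffff...........
261 .....................fffffffffffffffff............
262 .....................ffffffffffffffff.............
263 ....................#fffffffffffffff..............
264 ...................##fffffffffffffff..............
265 ..................####fffffffffffff...............
266 .................#####fffffffffffff...............
267 ................######..ffffffffff................
268 ...............#######.ffffffffff.................
269 ..............########.f.fffffff..................

[... 1609 characters left out ...]
...........#######......####............
300 ......................#######.....####............
301 .......................#######...#####............
302 ........................######..#####.............
303 .........................###########..............
304 ..........................##########..............
305 ..........................#########...............
306 ...........................#######................
307 ............................######................
308 .............................#####................
309 .............................####.................
310 .............................###..................
311 .............................###.................f
```

Emit:
{"fn": "jog_arm", "kwargs": {
  "targets": [
    {"dx":0,"dy":0,"dz":0.001,"twist":0,"grip":0},
    {"dx":0,"dy":0,"dz":0.002,"twist":0,"grip":0},
    {"dx":0,"dy":0,"dz":0.003,"twist":0,"grip":0},
    {"dx":0,"dy":0,"dz":0.004,"twist":0,"grip":0}
  ]
}}

```text
t: 13.6
position: [422.5, 221.1, 10.9]
tcp_rot: [[-0.001, 1.0, -0.0], [1.0, 0.001, 0.016], [0.016, 0.0, -1.0]]
force: [0.1, 0.4, 0.8]
width: 0.001
grip_force: 0.4
```

Emit:
{"fn": "jog_arm", "kwargs": {
  "targets": [
    {"dx":0,"dy":0,"dz":0.001,"twist":0,"grip":0},
    {"dx":0,"dy":0,"dz":0.002,"twist":0,"grip":0},
    {"dx":0,"dy":0,"dz":0.003,"twist":0,"grip":0},
    {"dx":0,"dy":0,"dz":0.003,"twist":0,"grip":0}
  ]
}}

```text
t: 14.1
position: [422.3, 221.0, 7.8]
tcp_rot: [[-0.001, 1.0, -0.0], [1.0, 0.001, 0.016], [0.016, -0.0, -1.0]]
force: [0.3, 0.1, 0.4]
width: -0.001
grip_force: 0.1
```

Emit:
{"fn": "jog_arm", "kwargs": {
  "targets": [
    {"dx":0,"dy":0,"dz":0.001,"twist":0,"grip":0},
    {"dx":0,"dy":0,"dz":0.002,"twist":0,"grip":0},
    {"dx":0,"dy":0,"dz":0.003,"twist":0,"grip":0}
  ]
}}

```text
t: 14.48
position: [422.3, 221.2, 4.9]
tcp_rot: [[-0.001, 1.0, -0.0], [1.0, 0.001, 0.016], [0.016, -0.0, -1.0]]
force: [0.3, 1.4, 1.2]
width: 0.002
grip_force: 0.4
```

```bash
cat > cur.py <<'E'
import cv2
from asc import asc
from bench import arm
im=arm.snapshot("scene")["pixels"];cv2.imwrite("pics/s.png",im)
asc(im[:,::2].copy(),152,202,264,314)
E
python3 cur.py
```

```text
264 ....................fffffffffff..ffffff...........
265 ....................#fffffffffffffffff............
266 ...................##fffffffffffffffff............
267 ...................##ffffffffffffffff.............
268 ..................###fffffffffffffff..............
269 .................####fffffffffffffff..............
270 ................######fffffffffffff...............
271 ................######..ffffffffff................
272 ...............#######.ffffffffff#................
273 ..............########.f.fffffff###...............
274 .............#########.f.ffffff.####..............
275 ............#########..f.fffff...####.............
276 ............########...f..fff.....####............
277 ...........#########...f.ffff......####...........
278 ..........###########..f.ffff.......####..........
279 ..........###########f.f.ffff........####.........
280 ..........############.f.ffff........#####........
281 ..........############.f.ffff........######.......
282 .........#############.f.ffff........#######..#...
283 ........##############.f.fff........########.##...

[... 949 characters left out ...]
.............##############.............
302 ........................#############.............
303 .........................###########..............
304 .........................###########..............
305 ..........................#########...............
306 ...........................########...............
307 ............................######................
308 .............................#####................
309 .............................####.................
310 .............................###..................
311 .............................###.................f
312 ............................###..................f
313 ............................###.................ff
```

Emit:
{"fn": "jog_arm", "kwargs": {
  "targets": [
    {"dx":0,"dy":0,"dz":0.001,"twist":0,"grip":0},
    {"dx":0,"dy":0,"dz":0.002,"twist":0,"grip":0},
    {"dx":0,"dy":0,"dz":0.002,"twist":0,"grip":0}
  ]
}}

```text
t: 14.9
position: [422.3, 221.1, 2.8]
tcp_rot: [[-0.001, 1.0, -0.0], [1.0, 0.001, 0.016], [0.016, -0.0, -1.0]]
force: [-0.0, -0.5, -0.4]
width: -0.003
grip_force: 0.0
```

Emit:
{"fn": "jog_arm", "kwargs": {
  "targets": [
    {"dx":0,"dy":0,"dz":0.001,"twist":0,"grip":0},
    {"dx":0,"dy":0,"dz":0.001,"twist":0,"grip":0}
  ]
}}

```text
t: 15.15
position: [422.4, 221.1, 2.1]
tcp_rot: [[-0.001, 1.0, -0.0], [1.0, 0.001, 0.016], [0.016, -0.0, -1.0]]
force: [-0.8, -0.8, 3.3]
width: 0.003
grip_force: 1.4
```

Emit:
{"fn": "jog_arm", "kwargs": {
  "targets": [
    {"dx":0,"dy":0,"dz":0.001,"twist":0,"grip":0},
    {"dx":0,"dy":0,"dz":0.001,"twist":0,"grip":0}
  ]
}}

```text
t: 15.4
position: [422.5, 221.1, 1.9]
tcp_rot: [[-0.001, 1.0, -0.0], [1.0, 0.001, 0.016], [0.016, -0.0, -1.0]]
force: [-3.6, -1.8, 10.3]
width: -0.003
grip_force: 5.1
```

```bash
python3 cur.py
```

```text
264 ..................fffffffffffff...ffffff..........
265 ....................fffffffffff..ffffff...........
266 .....................fffffffffffffffff............
267 ...................##fffffffffffffffff............
268 ..................###ffffffffffffffff.............
269 ..................###ffffffffffffffff.............
270 .................####fffffffffffffff..............
271 ................######fffffffffffff...............
272 ...............#######.fffffffffff................
273 ...............#######.ffffffffff##...............
274 ..............########.fffffffff.###..............
275 .............########..f.ffffff.#####.............
276 .............########..f.fffff...#####............
277 ............########...f.ffff.....#####...........
278 ...........#########.f.f.ffff......#####..........
279 ...........##########f.f.ffff.......####..........
280 ..........###########f.f.ffff........####.........
281 ..........###########f.f.ffff........#####........
282 .........#############.f.ffff........######...#...
283 ........##############.f.ffff........#######.##...

[... 949 characters left out ...]
.............###############............
302 ........................#############.............
303 .........................###########..............
304 .........................###########..............
305 ..........................#########...............
306 ...........................#######................
307 ............................######................
308 .............................####.................
309 .............................####.................
310 .............................###..................
311 .............................###.................f
312 ............................###..................f
313 ............................###.................ff
```

Emit:
{"fn": "jog_arm", "kwargs": {
  "targets": [
    {"dx":0,"dy":0,"dz":-0.01,"twist":0,"grip":0},
    {"dx":0,"dy":0,"dz":-0.06,"twist":0,"grip":0},
    {"dx":0,"dy":0,"dz":-0.12,"twist":0,"grip":0},
    {"dx":-0.06,"dy":0,"dz":-0.18,"twist":0,"grip":0},
    {"dx":-0.12,"dy":0,"dz":-0.2,"twist":0,"grip":0},
    {"dx":-0.18,"dy":0,"dz":-0.2,"twist":0,"grip":0},
    {"dx":-0.24,"dy":0,"dz":-0.2,"twist":0,"grip":0},
    {"dx":-0.28,"dy":0,"dz":-0.2,"twist":0,"grip":0},
    {"dx":-0.28,"dy":0,"dz":-0.2,"twist":0,"grip":0}
  ]
}}

```text
t: 16.58
position: [422.9, -65.3, 196.8]
tcp_rot: [[0.006, 1.0, 0.001], [1.0, -0.006, 0.015], [0.015, 0.001, -1.0]]
force: [-0.0, 0.4, 0.5]
width: 0.003
grip_force: 0.0
```

```bash
python3 - <<'E'
import cv2,numpy as np
from h import *
from asc import asc
from bench import arm
s=arm.snapshot("scene")["pixels"];t=arm.snapshot("top")["pixels"]
cv2.imwrite("pics/fs.png",s);cv2.imwrite("pics/ft.png",t)
for z,p in ((14,(474,243.5)),(14,(372,243.5)),(14,(446,269)),(14,(400,269)),(17,(474,268.5)),(17,(372,268.5))):
    print(p,proj("scene",np.array([*p,z])).round(1),proj("top",np.array([*p,z])).round(1))
asc(s,312,385,266,320)
asc(t,268,360,275,342)
E
```

```text
(474, 243.5) [323.6 280.5] [291.2 281.2]
(372, 243.5) [367.  304.7] [291.8 334.4]
(446, 269) [326.3 293.9] [278.3 295.8]
(400, 269) [346.  305.2] [278.4 319.8]
(474, 268.5) [315.  285.9] [278.4 281.3]
(372, 268.5) [358.7 310.9] [278.6 334.7]
266 ...............................#################.........................
267 ..............................####################.......................
268 ............................########################.....................
269 ...........................###############...#########...................
270 .........................################......#########.................
271 ........................###############..........#########...............
272 ......................################.............########..............
273 .....................################................########............
274 ....................################..................#########..........
275 ..................################......................#########........
276 .................################.........................#########......

[... 9152 characters left out ...]
.....................
335 ..............########################################.........#............................
336 ............................................................................................
337 ............................................................................................
338 ............................................................................................
339 ............................................................................................
340 ............................................................................................
341 ............................................................................................
```

```bash
python3 - <<'E'
import cv2
from h import *
np.set_printoptions(precision=1,suppress=True)
for a,b in (((343.2,278),(305.5,292.3)),((366.5,290.7),(305.5,322.5)),((378.3,280.5),(325.8,322.5)),((355,268.6),(325.8,292.3))): print(tri(a,b))
t=cv2.imread("pics/ft.png");s=cv2.imread("pics/fs.png")
g=cv2.cvtColor(t,cv2.COLOR_BGR2GRAY)
for v in (284,289,297,307,318,328): print(v,g[v,272:310].tolist())
print(t[307,286],t[290,286],t[307,278])
# tab patch in scene
for y in (246,255,262,270,278):
    print(y,[s[int(round(q[1])),int(round(q[0]))].tolist() for q in (proj("scene",np.array([x,y,15.])) for x in(460,423,385))])
# things moved? compare with start images away from folder
o=cv2.imread("pics/top0.png");d=cv2.absdiff(o,t).max(2)>40
d[276:342,270:382]=0;n,_,st,_=cv2.connectedComponentsWithStats(d.astype(np.uint8));print([x.tolist() for x in st[1:] if x[4]>15])
E
```

```text
(array([450.7, 215.2,  14.9]), np.float64(2.373681574005566))
(array([393.6, 216.6,  16.8]), np.float64(0.5618506967586953))
(array([393.5, 178. ,  16.2]), np.float64(1.066502681453035))
(array([450.9, 176.2,  13.3]), np.float64(0.16779867666260606))
284 [222, 220, 202, 199, 197, 200, 201, 201, 190, 139, 118, 142, 142, 137, 149, 162, 162, 160, 160, 148, 147, 160, 159, 161, 164, 162, 160, 162, 161, 160, 159, 154, 155, 160, 161, 164, 164, 161]
289 [223, 232, 211, 210, 209, 206, 206, 207, 187, 125, 109, 141, 141, 138, 146, 158, 159, 157, 157, 146, 146, 160, 157, 159, 164, 163, 164, 164, 162, 159, 160, 156, 159, 163, 166, 166, 166, 161]
297 [201, 223, 211, 209, 209, 208, 205, 206, 187, 122, 115, 148, 163, 173, 172, 171, 168, 171, 176, 170, 162, 164, 160, 159, 157, 157, 160, 163, 161, 159, 159, 154, 155, 159, 180, 209, 223, 223]
307 [196, 197, 198, 187, 175, 193, 197, 195, 181, 171, 195, 192, 196, 209, 202, 199, 205, 210, 208, 187, 160, 162, 161, 162, 162, 160, 159, 158, 154, 156, 160, 157, 153, 156, 179, 213, 225, 224]
318 [221, 223, 212, 209, 208, 207, 206, 205, 178, 127, 145, 149, 161,
[... 429 characters left out ...]
7, 212], [117, 193, 234], [100, 164, 217]]
262 [[231, 235, 236], [227, 232, 234], [210, 220, 227]]
270 [[221, 227, 228], [213, 218, 220], [205, 210, 215]]
278 [[152, 156, 158], [190, 199, 201], [222, 226, 228]]
[[534, 214, 106, 156, 9123], [496, 252, 24, 15, 255], [520, 262, 22, 32, 105], [497, 277, 6, 6, 34], [488, 291, 6, 5, 16], [498, 291, 5, 6, 18], [481, 296, 9, 3, 26], [481, 301, 10, 4, 28], [503, 301, 6, 6, 20], [505, 311, 7, 6, 27], [516, 311, 7, 6, 20], [496, 312, 6, 5, 17], [501, 321, 6, 6, 18], [521, 322, 15, 5, 40], [573, 324, 7, 6, 16], [500, 332, 10, 5, 21], [340, 342, 16, 20, 229], [507, 343, 22, 3, 55], [353, 446, 6, 5, 19], [377, 449, 119, 31, 2353], [494, 469, 18, 11, 103]]
```

```bash
python3 -c "
from bench import arm;print(arm.close_job())"
```

```text
the job is handed in; nothing more can be done
None
```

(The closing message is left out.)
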